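Put the dry plates away, graded by size

TASK

The four plates in the steel drying rack are dry: put them away in the four free slots of the black plate rack, one to a slot, so that the row there steps down in size from the large plate at one end to the saucer at the other. Stand each plate fully down in its slot without dropping or toppling any, and leave the large plate, the saucer, the beaker and the mug where they are.

Things in the scene. Friction and masses are not known exactly. Their poses are not given: they have to be found in the camera images.
- plate_rack: Black wire rack, fixed, 342 x 150 mm, left or right of centre. Origin on the worktop under its middle; row along its x: slots at x=-140,-84,-28,28,84,140 mm, y=0; end ones occupied. Discs stand in its y-z plane on two rails along x (y=+-40, tops 20 mm up), between round-topped hoops at y=+-40 only, 95 mm high; slots 13 mm clear, hoop shoulders guide plates in; open in the middle.
- drying_rack: Bright steel wire rack, fixed, on a grey drip tray 285 x 185 mm, on the other side of centre. Origin on the worktop under its middle; row along its x: slots at x=-90,-30,30,90 mm, y=0, one plate in each, in shuffled order. Built like the plate rack, but rail tops 28 mm and hoop tops 103 mm above the worktop.
- plate_190: Largest plate to move: white stoneware disc 190 mm across, 9 mm thick, standing on edge. Origin at the disc's centre; x = disc axis (level, along the row), z up. About 460 g. Starts in any slot of the drying rack, origin 115 mm above the worktop; fully down in the plate rack, 107 mm. Stands loosely, may lean about 5 degrees.
- plate_170: Second largest plate to move: white stoneware disc 170 mm across, 9 mm thick, standing on edge. Origin at the disc's centre; x = disc axis (level, along the row), z up. About 370 g. Starts in any slot of the drying rack, origin 104 mm above the worktop; fully down in the plate rack, 96 mm. Stands loosely, may lean about 5 degrees.
- plate_150: Third largest plate to move: white stoneware disc 150 mm across, 9 mm thick, standing on edge. Origin at the disc's centre; x = disc axis (level, along the row), z up. About 290 g. Starts in any slot of the drying rack, origin 92 mm above the worktop; fully down in the plate rack, 84 mm. Stands loosely, may lean about 5 degrees.
- plate_130: Smallest plate to move: white stoneware disc 130 mm across, 9 mm thick, standing on edge. Origin at the disc's centre; x = disc axis (level, along the row), z up. About 220 g. Starts in any slot of the drying rack, origin 80 mm above the worktop; fully down in the plate rack, 72 mm. Stands loosely, may lean about 5 degrees.
- large_plate: The large plate: white stoneware disc 210 mm across, 9 mm thick, standing on edge. Origin at the disc's centre; x = disc axis (level, along the row), z up. Already in one end slot (either) of the plate rack; stays there, top 223 mm above the worktop.
- saucer: The saucer: white stoneware disc 110 mm across, 9 mm thick, standing on edge. Origin at the disc's centre; x = disc axis (level, along the row), z up. Already in the other end slot of the plate rack; stays there, top 114 mm above the worktop.
- beaker: Black plastic beaker, 64 mm across, 95 mm high, standing on the worktop beyond the gap between the racks; to be left alone. Origin at the centre of its underside.
- mug: Blue mug, 80 mm across, 92 mm high, handle at one side, in the gap between the racks; to be left alone. Origin at the centre of its underside.
There are look-alikes about, which are no part of the job. What is shaped like the plate_170 but turquoise is not meant.

How it is judged:
By the outcome, as a careful person would: the job done as asked, in the order asked, and still so for the second after the job is handed in, with the robot touching nothing.
It also fails if it takes over 122 s, if anything falls off the work surface, if the arm or the gripper's body presses on something with over 40 N, if the wrist force passes 120 N, or if a joint passes its speed limit or range.

ROBOT

A 6-joint arm with a two-finger parallel gripper is mounted at the origin on the work surface. World frame = base frame: x ahead of the robot, y to its left, z up, the work surface at z = 0. Lengths are in mm, angles in rad, forces in N, time in s.
With the tool pointing down it reaches from about 300 to 775 mm from the base axis. Payload 14.6 kg.
Tool frame: the origin (TCP) lies midway between the tips of the shut fingers; the grasp point (between the pads) lies 19 mm behind it; z points along the fingers, y is the line along which they close (so a half turn about z gives the same grasp; the last joint's range is limited). The gripper opens to 94 mm and grips with 3 to 60 N. Pads are 16 mm wide; open, the fingers measure 119 mm over their backs; the gripper's body (75 mm by 177 mm) begins 78 mm behind the grasp point.
Start: joints at [1.172, 0.3, 1.521, -0, 1.321, -0.067], TCP at [179.157, 519.992, 205.446] pointing down, gripper open.
Joint ranges: [-3.03, 3.03], [-0.79, 2.21], [0.23, 2.52], [-1.04, 4.18], [0, 3.07], [-2.55, 2.55]. Speed limits (rad/s): [2.22, 2.22, 2.57, 3.14, 3.14, 3.14].

INTERFACE

Orientations are given as [roll, pitch, yaw] about the fixed x, y, z axes, in that order (R = Rz(yaw) Ry(pitch) Rx(roll)).
In Python, from cell import manip gives the robot as it stands.
- The arm moves only by the shell command python3 -m creep 'ROWS' [OPENING] [FORCE]. ROWS is text: rows parted by semicolons, each of 6 numbers parted by spaces: the shift along the tool's x, y, z normalised to -1 to 1, where 1 is 4 cm, then the turn, a rotation vector about the tool's x, y, z normalised to -1 to 1, where 1 is pi rad. In form: dx dy dz ax ay az; .... A call has 1 to 20 rows; each row shifts and turns the commanded pose from where the row before left it, along the tool's axes as they then stand; what a row does not reach is not made up. A row lasts 1/8 s, in which the tool goes at most 62.5 mm and 10.7 degrees, less where a joint would pass 70% of its speed; a pose out of reach is approached as far as the arm can. A call with a number of a shift or a turn outside -1 to 1 is refused whole. A call with a gripper value outside its range is refused whole. OPENING is the closure, from 0 (fully open) to 1 (shut), set as the call begins (- or left out, the last holds). The fingers move at their own pace and stop on an object; FORCE is the grip in N (left out, the last holds). Time passes only in rows, so rows that do not move let the fingers close. It gives the time, the measured TCP pose, the force, the opening and the grip force at its end, in the units of the state.
- manip.read_state(): the state, without advancing time (a new reading comes with each control period).
- manip.camera(name): name is "side" or "top" or "wrist"; returns a dict with "color" (480x640x3 uint8, red, green, blue), "range_z" (480x640 float32, mm along the optical axis (not along the pixel's ray), 0 where there is no reading), "camera_matrix" (3x3 intrinsics, pixels), "T" (4x4, takes a point from camera to world coordinates). Camera axes: x right, y down, z forward; pixel columns grow to the right and rows downward; lengths in mm; the calibration is good to about 2 mm. The wrist camera is an equidistant fisheye: a pixel r from the principal point sees the ray r / f radians off the axis. A picture is of the moment at which its call begins.
- manip.sign_off(): hands the job in; it is judged then, once.
The state is a dict: "clock": time; "joints": joint angles; "qd": joint speeds; "effort": joint torques, N m; "eef_pos": TCP position; "eef_rot": TCP orientation; "wrist_force": force on the tool from outside, world axes, zero at the start; "moment": the same for the moment, N m; "finger_gap": finger opening in mm; "finger_force": force on a finger pad.
Only numpy, scipy, OpenCV 4.12 (cv2) and the standard library are available. Lean on these libraries where they do the work, as an engineer would, in place of code of your own. Each camera call takes 0.05 s, during which the arm holds its last target. There are 200 camera calls.

## Working session

There is one attempt and no reset: what is moved stays moved. The work goes in short steps, Python scripts to look and compute and a shell command to move; the robot and the scene stay as the last step left them, time stands still between calls to the robot, and variables do not carry over. Pictures are saved under pics/ and viewed, at most 14 in all, crops included, and the job is handed in when it is done.

```bash
ls; mkdir -p pics
python3 - <<'E'
from cell import manip
import cv2,numpy as np
s=manip.read_state();print(s)
for n in("side","top"):
    c=manip.camera(n);cv2.imwrite(f"pics/{n}0.png",c["color"][:,:,::-1]);np.savez(f"{n}0.npz",**c);print(n,c["camera_matrix"].round(1).tolist(),c["T"].round(3).tolist())
E
```

```text
pics
{'clock': 0.0, 'joints': array([ 1.17241334e+00,  3.00515018e-01,  1.52160840e+00, -2.97016782e-05,
        1.32073490e+00, -6.65980547e-02]), 'qd': array([-8.39921053e-04,  7.63010004e-04,  4.62005106e-06,  1.03624379e-03,
       -9.00376040e-04,  7.60523817e-04]), 'effort': array([-4.54082314e-03, -5.31827080e+01, -3.52723968e+01,  7.06325099e-02,
        2.46755633e-02, -4.32681884e-05]), 'eef_pos': array([179.05033432, 519.73762934, 204.85069754]), 'eef_rot': array([-3.14032787e+00, -5.55242269e-05,  2.80981505e+00]), 'wrist_force': array([ 0.20215968,  0.43985445, -0.15384183]), 'moment': array([-0.06255303, -0.02226383,  0.00274209]), 'finger_force': 0.0, 'finger_gap': 93.89257505825448}
side [[570.9, 0.0, 313.7], [0.0, 570.9, 231.4], [0.0, 0.0, 1.0]] [[0.802, -0.427, 0.418, -16.451], [-0.597, -0.586, 0.548, -680.215], [0.011, -0.689, -0.725, 976.455], [0.0, 0.0, 0.0, 1.0]]
top [[522.7, 0.0, 327.5], [0.0, 522.7, 243.8], [0.0, 0.0, 1.0]] [[0.052, -0.978, 0.2, 325.29], [-0.999, -0.051, 0.008, -18.641], [0.002, -0.201, -0.98, 1092.804], [0.0, 0.0, 0.0, 1.0]]
```

View pics/side0.png

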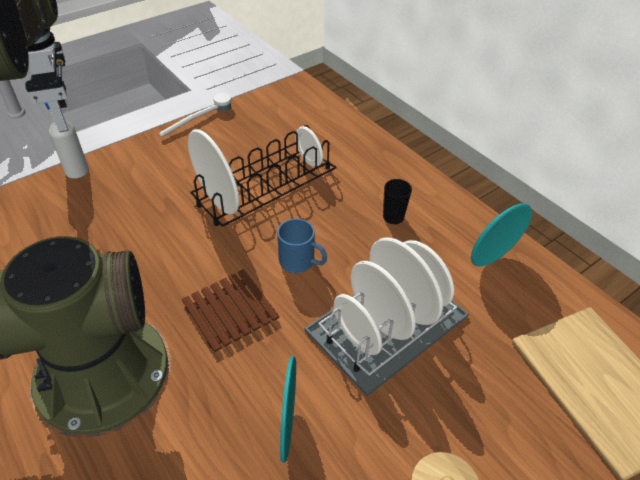

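View pics/top0.png

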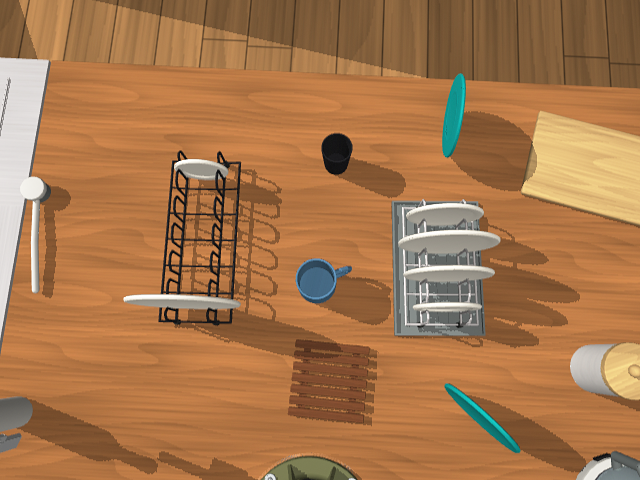

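The side view shows the black plate rack on the left (+y): large plate near the robot at about (215,172), saucer far at (310,147). The drying rack is on the right, with plates at about (357,325), (382,302), (405,283) and (428,277). The turquoise plates at (500,235) and (288,410) in the side view, or (455,115) and (482,417) in the top view, are decoys, since the ones meant are white. Next I'll measure the plates and racks.

```bash
cat > h.py <<'E'
import cv2,numpy as np
def pts(c):
    K=c["camera_matrix"];T=c["T"];z=c["range_z"]
    v,u=np.mgrid[:480,:640]
    p=np.stack([(u-K[0,2])/K[0,0]*z,(v-K[1,2])/K[1,1]*z,z],-1)
    return p@T[:3,:3].T+T[:3,3]
def white(c):
    h=cv2.cvtColor(c["color"],cv2.COLOR_RGB2HSV);return (h[...,1]<40)&(h[...,2]>140)&(c["range_z"]>0)
def plates(c,box,zmin=50):
    """face-plane, rim circle fit of each white component of the side view"""
    P=pts(c);m=white(c)&(P[...,2]>zmin)&(P[...,2]<230)&(P[...,0]>box[0])&(P[...,0]<box[1])&(P[...,1]>box[2])&(P[...,1]<box[3])
    return P,m
E
python3 - <<'E'
from h import *
S=dict(np.load("side0.npz"));T=dict(np.load("top0.npz"))
PT=pts(T);PS=pts(S)
# worktop check
for n,P,(u,v) in(("top",PT,(300,120)),("side",PS,(150,250))):print(n,P[v,u].round(1))
# plates in side: x histogram
for name,P,c in(("side",PS,S),("top",PT,T)):
  w=white(c)
  for nm,b in(("dry",(250,650,-400,-80)),("rack",(250,700,60,420))):
    m=w&(P[...,2]>100)&(P[...,2]<235)&(P[...,0]>b[0])&(P[...,0]<b[1])&(P[...,1]>b[2])&(P[...,1]<b[3])
    n,l,st,ce=cv2.connectedComponentsWithStats(m.astype(np.uint8))
    for i in range(1,n):
      if st[i,4]<40:continue
      q=P[l==i];print(name,nm,st[i].tolist(),"min",q.min(0).round(),"max",q.max(0).round(),"med",np.median(q,0).round())
# black hoops tops in the top view
h=cv2.cvtColor(T["color"],cv2.COLOR_RGB2HSV)
m=(h[...,2]<60)&(PT[...,2]>78)&(PT[...,2]<105)&(PT[...,1]>60)&(PT[...,1]<420)&(PT[...,0]>250)&(PT[...,0]<700)
n,l,st,ce=cv2.connectedComponentsWithStats(m.astype(np.uint8))
for i in range(1,n):
  if st[i,4]>8:q=PT[l==i];print("hoop",st[i].tolist(),q.mean(0).round(1),q[:,2].max().round())
g=cv2.inRange(h,(0,0,60),(180,60,150))>0
g&=(PT[...,2]<20)&(PT[...,1]<-60)&(PT[...,1]>-420)&(PT[...,0]>250)&(PT[...,0]<650)
n,l,st,ce=cv2.connectedComponentsWithStats(g.astype(np.uint8))
i=1+np.argmax(st[1:,4]);print("tray z",np.median(PT[l==i][:,2]),st[i])
q=PT[(PT[...,2]<15)&g][:,:2].astype(np.float32);print(cv2.minAreaRect(q))
E
```

```text
top [829.6  67.1  -1.9]
side [209.2 227.5   2.4]
side dry [351, 238, 103, 94, 5347] min [ 472. -334.  100.] max [ 607. -145.  213.] med [ 538. -248.  144.]
side dry [335, 293, 55, 49, 692] min [ 413. -308.  100.] max [ 464. -184.  149.] med [ 420. -250.  121.]
side rack [300, 127, 19, 15, 99] min [674. 223. 100.] max [685. 295. 117.] med [678. 255. 108.]
side rack [188, 129, 51, 75, 1564] min [393. 145. 100.] max [408. 352. 226.] med [401. 244. 155.]
top dry [407, 200, 77, 17, 656] min [ 593. -309.  100.] max [ 631. -162.  169.] med [ 600. -230.  137.]
top dry [398, 221, 102, 26, 1229] min [ 532. -332.  100.] max [ 584. -145.  212.] med [ 540. -233.  154.]
top dry [404, 252, 91, 25, 746] min [ 474. -322.  100.] max [ 522. -158.  191.] med [ 481. -233.  161.]
top dry [416, 302, 66, 7, 316] min [ 415. -305.  101.] max [ 427. -183.  150.] med [ 420. -236.  137.]
top rack [177, 159, 39, 6, 167] min [675. 223. 100.] max [684. 299. 117.] med [679. 260. 109.]
top rack [124, 294, 116, 12, 805] min [394. 148. 100.] max [406. 349. 225.] med [400. 246. 191.]
hoop [178, 154, 2, 7, 14] [693.6 300.3  91.1] 96.0
hoop [217, 156, 3, 7, 14] [694.5 220.6  88.4] 94.0
hoop [176, 169, 5, 21, 43] [647.6 298.7  90.3] 97.0
hoop [216, 170, 4, 20, 42] [651.1 218.9  90.7] 97.0
hoop [173, 196, 5, 20, 39] [591.5 297.   90.6] 98.0
hoop [214, 197, 4, 20, 41] [594.7 217.2  90.8] 97.0
hoop [171, 223, 5, 20, 46] [537.4 295.5  90.6] 99.0
hoop [212, 224, 4, 20, 45] [538.9 215.7  90.8] 97.0
hoop [168, 251, 6, 20, 45] [481.2 293.7  91.1] 99.0
hoop [210, 251, 4, 21, 45] [483.4 213.8  91.6] 98.0
hoop [166, 279, 6, 15, 37] [431.2 292.   92.7] 99.0
hoop [208, 279, 4, 17, 36] [433.4 212.4  92.5] 96.0
hoop [164, 307, 6, 14, 36] [378.8 290.4  89.5] 97.0
hoop [206, 308, 5, 14, 35] [381.7 210.8  90. ] 98.0
tray z 4.9497895492967245 [ 392  201   93  135 2450]
((461.0054931640625, -262.8992004394531), (385.3513488769531, 224.42481994628906), 2.6628236770629883)
```

Run:
```python
from h import *
S=dict(np.load("side0.npz"));T=dict(np.load("top0.npz"))
for nm,c in(("side",S),("top",T)):
  P=pts(c);w=white(c)&(P[...,2]>80)
  w=cv2.erode(w.astype(np.uint8),np.ones((3,3)))>0
  for d,x0,yc in((130,420,-244),(170,480,-240),(190,540,-238),(150,600,-236),(210,400,248),(110,679,261)):
    zc=(28 if yc<0 else 20)+0; R=d/2
    m=w&(abs(P[...,0]-x0)<25)&(abs(P[...,1]-yc)<R+15)
    q=P[m]
    if len(q)<30:print(nm,d,len(q));continue
    best=None;rng=np.random.default_rng(0)
    for _ in range(300):
      a=q[rng.choice(len(q),3,replace=False)];n=np.cross(a[1]-a[0],a[2]-a[0]);L=np.linalg.norm(n)
      if L<200:continue
      n/=L
      if abs(n[0])<.95:continue
      i=abs((q-a[0])@n)<1.5
      if best is None or i.sum()>best.sum():best=i
    q=q[best];co,_,_,_=np.linalg.lstsq(np.c_[np.ones(len(q)),q[:,1]-yc,q[:,2]-100],q[:,0],rcond=None)
    zt=P[...,2][m].max()
    print(nm,d,len(q),"x@z100 %.1f dx/dy %.3f dx/dz %.3f"%tuple(co),"ymid %.1f"%((q[:,1].min()+q[:,1].max())/2),"ztop %.0f"%zt, "xtop %.1f"%(np.median(P[m][P[m][:,2]>zt-4][:,0])))
PT=pts(T);h=cv2.cvtColor(T["color"],cv2.COLOR_RGB2HSV)
# tray corners in top view: crop enlarge for viewing
im=T["color"][185:350,375:510,::-1];cv2.imwrite("pics/tray.png",cv2.resize(im,None,fx=3.6,fy=3.6))
m=(h[...,2]<60)&(PT[...,2]>92)&(PT[...,2]<100)&(PT[...,1]>60)&(PT[...,1]<420)&(PT[...,0]>250)&(PT[...,0]<705)
n,l,st,ce=cv2.connectedComponentsWithStats(cv2.dilate(m.astype(np.uint8),np.ones((5,5))))
for i in range(1,n):
  q=PT[(l==i)&m];print("hoop",len(q),q.mean(0).round(1),q.min(0).round(),q.max(0).round())
```

```text
side 130 424 x@z100 420.3 dx/dy -0.024 dx/dz -0.088 ymid -249.8 ztop 147 xtop 418.9
side 170 1116 x@z100 482.1 dx/dy -0.053 dx/dz -0.049 ymid -245.2 ztop 192 xtop 480.5
side 190 1519 x@z100 541.4 dx/dy -0.048 dx/dz -0.032 ymid -242.0 ztop 213 xtop 538.6
side 150 439 x@z100 602.3 dx/dy -0.003 dx/dz -0.072 ymid -253.9 ztop 169 xtop 597.5
side 210 924 x@z100 401.9 dx/dy -0.023 dx/dz -0.022 ymid 240.8 ztop 223 xtop 399.6
side 110 79 x@z100 677.3 dx/dy -0.017 dx/dz -0.119 ymid 255.0 ztop 116 xtop 676.7
top 130 112 x@z100 418.9 dx/dy -0.024 dx/dz 0.009 ymid -240.7 ztop 150 xtop 419.9
top 170 342 x@z100 482.3 dx/dy -0.046 dx/dz -0.045 ymid -235.7 ztop 191 xtop 481.3
top 190 695 x@z100 541.3 dx/dy -0.046 dx/dz -0.026 ymid -233.5 ztop 211 xtop 539.3
top 150 319 x@z100 601.3 dx/dy -0.035 dx/dz -0.037 ymid -235.5 ztop 169 xtop 599.9
top 210 386 x@z100 401.7 dx/dy -0.018 dx/dz -0.031 ymid 243.2 ztop 225 xtop 400.1
top 110 129 x@z100 677.4 dx/dy -0.036 dx/dz -0.002 ymid 258.2 ztop 117 xtop 678.5
hoop 6 [699.9 300.1  94.3] [696. 298.  92.] [704. 301.  96.]
hoop 9 [700.2 220.9  94. ] [697. 218.  92.] [703. 222.  95.]
hoop 20 [651.7 298.5  94.4] [638. 297.  92.] [664. 301.  97.]
hoop 21 [655.1 218.9  94.2] [644. 217.  92.] [667. 221.  97.]
hoop 20 [594.6 297.2  94.4] [584. 295.  92.] [607. 299.  98.]
hoop 21 [597.2 217.3  94.3] [584. 215.  92.] [609. 219.  97.]
hoop 21 [540.3 295.2  94.8] [529. 293.  92.] [552. 298.  99.]
hoop 21 [543.  216.1  94.4] [531. 214.  92.] [553. 218.  97.]
hoop 23 [482.6 293.9  94.7] [470. 292.  92.] [496. 296.  99.]
hoop 27 [487.1 214.1  94.7] [474. 212.  92.] [500. 216.  98.]
hoop 26 [428.8 292.   94.6] [417. 290.  92.] [441. 295.  99.]
hoop 24 [430.4 212.3  94.2] [420. 210.  92.] [443. 214.  96.]
hoop 13 [379.7 290.9  94.5] [374. 289.  92.] [385. 293.  97.]
hoop 15 [382.6 210.9  94.4] [376. 209.  92.] [390. 213.  98.]
```

View pics/tray.png

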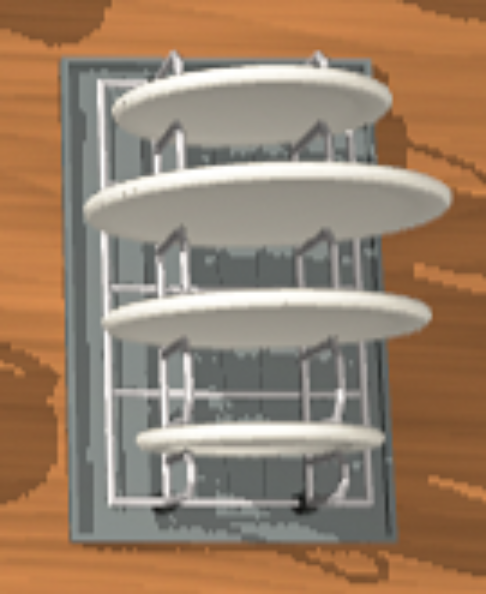

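The top crop shows the drying rack rows, near to far: 130 at crop (260,440), 170 at (268,315), 190 at (268,200), 150 at (252,100). Their measured top heights of 149, 191, 212 and 168 mm match the expected 145, 189, 210 and 167. The plate rack is at about (544,256) with yaw 0.031, with the large plate in its x=-140 slot. I'll move the plates largest first.

```bash
cat >> h.py <<'E'
from scipy.spatial.transform import Rotation as Ro
def go(s,x,y,z,th):
    """tool-frame shift/turn (move units, totals) to reach TCP x,y,z with tool y along row yaw th, tool down"""
    R=Ro.from_euler("xyz",s["eef_rot"]);G=Ro.from_euler("xyz",[np.pi,0,np.pi/2+th])
    print("t %.2f pos"%s["clock"],s["eef_pos"].round(1),"F",s["wrist_force"].round(1),"gap %.1f ff %.1f"%(s["finger_gap"],s["finger_force"]))
    print("shift units",(R.inv().apply(np.array([x,y,z])-s["eef_pos"])/40).round(3),"shift units in goal axes",(G.inv().apply(np.array([x,y,z])-s["eef_pos"])/40).round(3),"turn",((R.inv()*G).as_rotvec()/np.pi).round(4))
E
python3 -m creep '0 0 -.2 0 0 .054;0 0 -.2 0 0 .054;0 0 -.2 0 0 .054;0 0 -.2 0 0 .054;0 0 -.2 0 0 .054;0 0 -.2 0 0 .054;0 0 -.2 0 0 .056;0 0 0 0 0 0' 0.57 40
python3 -c "
from h import *;from cell import manip
go(manip.read_state(),543,-238,261,.045)"
```

```text
clock: 1.1
eef_pos: [179.2, 520.1, 261.6]
eef_rot: [3.141, -0.0, 1.617]
wrist_force: [0.1, 0.2, -0.2]
finger_gap: 40.8
finger_force: 0.0
t 1.10 pos [179.2 520.1 261.6] F [ 0.1  0.2 -0.2] gap 40.8 ff 0.0
shift units [-1.9352e+01  8.2100e+00  9.0000e-03] shift units in goal axes [-1.9342e+01  8.2340e+00  1.5000e-02] turn [ 0.0001 -0.0001  0.0004]
```

```bash
python3 -m creep '-.97 .41 0 0 0 0;-.97 .41 0 0 0 0;-.97 .41 0 0 0 0;-.97 .41 0 0 0 0;-.97 .41 0 0 0 0;-.97 .41 0 0 0 0;-.97 .41 0 0 0 0;-.97 .41 0 0 0 0;-.97 .41 0 0 0 0;-.97 .41 0 0 0 0;-.97 .41 0 0 0 0;-.97 .41 0 0 0 0;-.97 .41 0 0 0 0;-.97 .41 0 0 0 0;-.97 .41 0 0 0 0;-.97 .41 0 0 0 0;-.97 .41 0 0 0 0;-.97 .41 0 0 0 0;-.97 .41 0 0 0 0;-.97 .41 0 0 0 0'
python3 -m creep '0 0 0 0 0 0;0 0 0 0 0 0'
python3 - <<'E'
from h import *;from cell import manip
s=manip.read_state();go(s,543,-238,180,.045)
c=manip.camera("wrist");print(c["camera_matrix"],c["T"].round(2).tolist());np.savez("w0.npz",**c);cv2.imwrite("pics/w0.png",c["color"][:,:,::-1])
E
```

```text
clock: 3.6
eef_pos: [542.2, -241.7, 260.7]
eef_rot: [-3.141, -0.0, 1.621]
wrist_force: [0.3, -0.1, 0.4]
finger_gap: 40.3
finger_force: 0.0
clock: 3.85
eef_pos: [541.6, -239.8, 260.9]
eef_rot: [-3.141, -0.001, 1.619]
wrist_force: [-0.1, -0.0, 0.5]
finger_gap: 40.3
finger_force: 0.0
t 3.85 pos [ 541.6 -239.8  260.9] F [-0.1 -0.   0.5] gap 40.3 ff 0.0
shift units [0.043 0.039 2.022] shift units in goal axes [0.044 0.037 2.022] turn [-0.0003 -0.0002  0.0009]
[[371.64829954   0.         321.06307505]
 [  0.         371.64829954 247.42137612]
 [  0.           0.           1.        ]] [[1.0, 0.05, 0.01, 538.19], [0.05, -0.97, -0.25, -167.44], [-0.0, 0.25, -0.97, 441.1], [0.0, 0.0, 0.0, 1.0]]
```

View pics/w0.png

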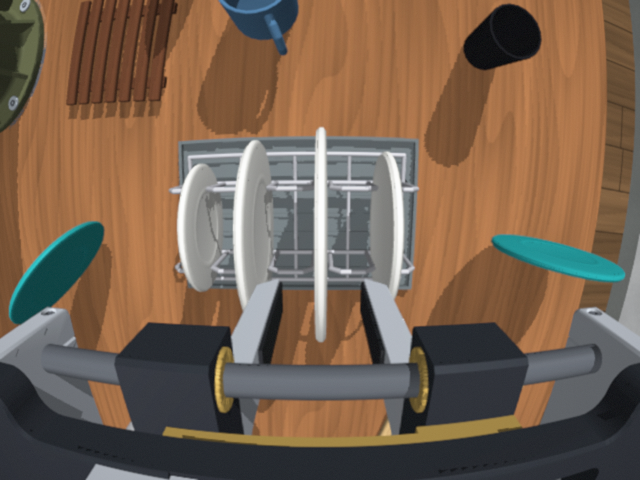

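The wrist view shows plate_190 at column 320, midway between the fingers at about 270 and 372, and its neighbours are clear. I'll descend and grip.

```bash
python3 -m creep '.04 .03 .4 0 0 0;0 0 .5 0 0 0;0 0 .5 0 0 0;0 0 .4 0 0 0;0 0 .22 0 0 0;0 0 0 0 0 0;0 0 0 0 0 0'
python3 -m creep '0 0 0 0 0 0;0 0 0 0 0 0;0 0 0 0 0 0;0 0 0 0 0 0' 1 40
python3 -m creep '0 0 -.2 0 0 0;0 0 -.4 0 0 0;0 0 -.5 0 0 0;0 0 -.5 0 0 0;0 0 -.5 0 0 0;0 0 -.6 0 0 0;0 0 0 0 0 0'
python3 -c "
from h import *;from cell import manip
s=manip.read_state();go(s,460,253.4,290,.0314)"
```

```text
clock: 4.78
eef_pos: [543.3, -238.9, 181.3]
eef_rot: [3.141, 0.001, 1.616]
wrist_force: [-0.3, 0.2, 0.1]
finger_gap: 40.2
finger_force: 0.0
clock: 5.28
eef_pos: [542.8, -238.8, 180.7]
eef_rot: [-3.141, -0.0, 1.616]
wrist_force: [-1.4, -0.6, 0.8]
finger_gap: 9.0
finger_force: 40.0
clock: 6.15
eef_pos: [543.5, -238.9, 291.0]
eef_rot: [3.138, 0.002, 1.616]
wrist_force: [0.2, -0.2, -4.2]
finger_gap: 8.9
finger_force: 40.0
t 6.15 pos [ 543.5 -238.9  291. ] F [ 0.2 -0.2 -4.2] gap 8.9 ff 40.0
shift units [ 1.239e+01 -1.527e+00 -4.000e-03] shift units in goal axes [12.367 -1.7    0.025] turn [0.0011 0.0006 0.0044]
```

```bash
python3 -m creep '.5 -.12 0 0 0 .0044;.9 -.12 0 0 0 0;.9 -.12 0 0 0 0;.9 -.12 0 0 0 0;.9 -.12 0 0 0 0;.9 -.12 0 0 0 0;.9 -.12 0 0 0 0;.9 -.12 0 0 0 0;.9 -.12 0 0 0 0;.9 -.12 0 0 0 0;.9 -.12 0 0 0 0;.9 -.12 0 0 0 0;.9 -.12 0 0 0 0;.6 -.12 0 0 0 0;.4 0 0 0 0 0;0 0 0 0 0 0;0 0 0 0 0 0'
python3 - <<'E'
from h import *;from cell import manip
s=manip.read_state();go(s,460,253.4,173,.0314)
c=manip.camera("wrist");np.savez("w1.npz",**c);cv2.imwrite("pics/w1.png",c["color"][:,:,::-1])
c=manip.camera("side");np.savez("s1.npz",**c);cv2.imwrite("pics/s1.png",c["color"][:,:,::-1])
E
```

```text
clock: 8.28
eef_pos: [460.3, 250.1, 288.4]
eef_rot: [-3.141, 0.0, 1.602]
wrist_force: [0.0, 0.3, -4.5]
finger_gap: 8.7
finger_force: 40.0
t 8.28 pos [460.3 250.1 288.4] F [ 0.   0.3 -4.5] gap 8.7 ff 40.0
shift units [ 0.084 -0.005  2.886] shift units in goal axes [ 0.083 -0.006  2.886] turn [-0.0001  0.0001 -0.0002]
```

View pics/w1.png

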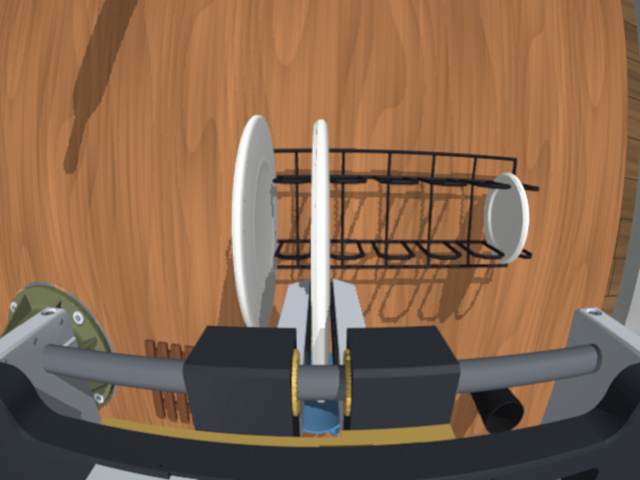

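The wrist view shows plate_190 (column 320) over the slot beside the large plate, with hoops along rows 181 and 243. I'll measure the hoops from this view to refine the slot x.

```bash
cat >> h.py <<'E'
def wpts(c):
    K=c["camera_matrix"];T=c["T"];z=c["range_z"];v,u=np.mgrid[:480,:640]
    a=(u-K[0,2])/K[0,0];b=(v-K[1,2])/K[1,1];r=np.hypot(a,b)+1e-9;t=np.tan(r)/r
    p=np.stack([a*t*z,b*t*z,z],-1);return p@T[:3,:3].T+T[:3,3]
E
python3 - <<'E'
from h import *
c=dict(np.load("w1.npz"));P=wpts(c);h=cv2.cvtColor(c["color"],cv2.COLOR_RGB2HSV)
print("table",P[100,400].round(1))
m=(h[...,2]<60)&(P[...,2]>50)&(P[...,2]<105)&(P[...,0]>350)&(P[...,0]<720)&(P[...,1]>180)&(P[...,1]<330)
m[320:]=0
n,l,st,ce=cv2.connectedComponentsWithStats(m.astype(np.uint8))
for i in range(1,n):
  if st[i,4]>8:
    q=P[l==i];t=q[q[:,2]>85]
    if len(t)<4: continue
    print(st[i].tolist(),"all x",q[:,0].min().round(1),q[:,0].max().round(1),"top x",t[:,0].min().round(1),t[:,0].max().round(1),"mean",t.mean(0).round(1))
w=white(c)&(P[...,2]<235)
for nm,a,b in(("large",380,425),("p190",445,475),("saucer",660,705)):
  q=P[w&(P[...,0]>a)&(P[...,0]<b)&(P[...,1]>130)&(P[...,1]<380)]
  for z in (60,100,150,200): 
    k=q[abs(q[:,2]-z)<8]
    if len(k)>5:print(nm,z,len(k),np.percentile(k[:,0],[5,50,95]).round(1),k[:,1].min().round(),k[:,1].max().round())
E
```

```text
table [ 5.549e+02  3.971e+02 -3.000e-01]
[273, 177, 38, 7, 150] all x 408.7 447.3 top x 408.8 447.3 mean [428.2 295.1  93. ]
[330, 177, 36, 6, 143] all x 467.7 504.1 top x 467.7 502.7 mean [484.4 296.9  93.3]
[375, 177, 43, 7, 180] all x 518.5 560.1 top x 519.7 559.0 mean [539.2 298.4  92.8]
[423, 179, 87, 10, 353] all x 574.4 670.5 top x 576.0 667.6 mean [619.1 300.8  92.9]
[524, 185, 14, 6, 49] all x 689.6 709.8 top x 689.6 703.0 mean [695.7 303.3  92.2]
[275, 246, 35, 14, 146] all x 411.2 448.2 top x 411.5 448.2 mean [431.  215.3  92.7]
[331, 246, 33, 14, 129] all x 471.5 506.4 top x 471.5 506.0 mean [488.1 217.1  92.8]
[374, 246, 41, 14, 176] all x 521.3 562.9 top x 523.5 561.5 mean [541.1 218.6  92.2]
[420, 246, 41, 14, 183] all x 577.0 617.1 top x 578.8 616.9 mean [595.9 220.1  91.9]
[463, 246, 41, 13, 169] all x 632.9 678.5 top x 635.8 672.6 mean [652.1 221.9  92.7]
[519, 250, 12, 8, 49] all x 694.2 713.9 top x 694.2 710.1 mean [700.7 223.6  92.6]
large 60 139 [403.1 405.4 407. ] 214.0 336.0
large 100 323 [402.8 404.2 405.9] 201.0 353.0
large 150 506 [401.3 404.3 406.6] 199.0 356.0
large 200 1107 [397.4 404.7 407. ] 183.0 329.0
saucer 60 19 [675.6 676.8 679.7] 314.0 317.0
saucer 100 210 [676.  678.8 683. ] 218.0 306.0
```

Run:
```python
from h import *
c=dict(np.load("w1.npz"));P=wpts(c)
for v in(130,160,200,240,280):
  r=P[v,300:345];k=white(c)[v,300:345];print(v,np.flatnonzero(k)[[0,-1]]+300,r[k].mean(0).round(1),r[k][[0,-1]].round(1).tolist())
c=dict(np.load("s1.npz"));P=pts(c);w=cv2.erode(white(c).astype(np.uint8),np.ones((3,3)))>0
for nm,a,b in(("p190",440,480),("large",385,425),("saucer",660,705)):
  m=w&(P[...,0]>a)&(P[...,0]<b)&(P[...,1]>130)&(P[...,1]<380)&(P[...,2]>80)&(P[...,2]<330)
  q=P[m];
  for z in(110,150,200,230,260,290):
    k=q[abs(q[:,2]-z)<8]
    if len(k)>5:print(nm,z,len(k),np.percentile(k[:,0],[10,50,90]).round(1),k.mean(0).round(1))
```

```text
130 [314 327] [457.1 336.1 261.6] [[453.5, 336.2, 257.5], [460.8, 336.5, 257.0]]
160 [312 327] [456.8 319.5 269.3] [[446.5, 314.8, -0.1], [460.9, 319.8, 284.5]]
200 [312 328] [458.1 302.  302. ] [[454.4, 301.7, 300.9], [461.7, 301.8, 299.7]]
240 [311 329] [458.6 285.5 310.5] [[454.6, 285.1, 309.6], [462.6, 285.2, 308.8]]
280 [311 339] [462.  262.4 297.4] [[455.2, 268.2, 314.2], [486.7, 158.3, 0.3]]
p190 150 128 [454.5 456.7 459.4] [456.8 245.  151.4]
p190 200 215 [455.8 459.3 461.1] [458.8 243.3 200.2]
p190 230 262 [454.3 458.9 461.1] [458.4 250.9 230.2]
p190 260 245 [454.3 458.8 460.6] [458.3 248.7 259.9]
p190 290 114 [453.5 456.8 459.7] [456.7 235.8 289.8]
large 110 213 [398.2 401.2 403. ] [400.8 246.8 110.1]
large 150 207 [397.7 401.1 403.1] [400.7 245.6 149.8]
large 200 133 [395.8 398.6 401.2] [398.6 239.8 200. ]
saucer 110 52 [675.5 677.6 679.5] [677.7 258.5 107.7]
```

Held against the gripper's known pose, the side camera reads about 3 mm high in x and the wrist camera about 2 mm low. That puts the rack centre at x ≈ 542, so I'll nudge -2 mm and descend while watching the force.

```bash
python3 -m creep '.1 -.06 .3 0 0 0;0 0 .5 0 0 0;0 0 .4 0 0 0;0 0 .3 0 0 0;0 0 .3 0 0 0;0 0 0 0 0 0'; python3 -m creep '0 0 .3 0 0 0;0 0 .3 0 0 0;0 0 .2 0 0 0;0 0 0 0 0 0'
```

```text
clock: 9.12
eef_pos: [457.4, 254.6, 215.8]
eef_rot: [-3.14, 0.001, 1.602]
wrist_force: [-0.6, 0.7, -3.8]
finger_gap: 8.9
finger_force: 40.0
clock: 9.62
eef_pos: [457.4, 254.6, 184.0]
eef_rot: [-3.141, 0.0, 1.602]
wrist_force: [0.4, 0.2, -4.2]
finger_gap: 8.7
finger_force: 40.0
```

```bash
python3 -m creep '0 0 .15 0 0 0;0 0 .07 0 0 0;0 0 0 0 0 0'; python3 -m creep '0 0 .04 0 0 0;0 0 .02 0 0 0;0 0 0 0 0 0'
```

```text
clock: 10.0
eef_pos: [457.6, 254.7, 175.7]
eef_rot: [-3.141, 0.0, 1.602]
wrist_force: [0.8, -0.1, -4.3]
finger_gap: 8.8
finger_force: 40.0
clock: 10.38
eef_pos: [457.6, 254.7, 173.4]
eef_rot: [-3.142, 0.0, 1.602]
wrist_force: [-0.5, 0.0, -4.1]
finger_gap: 8.6
finger_force: 40.0
```

```bash
python3 -m creep '0 0 .02 0 0 0;0 0 .02 0 0 0;0 0 0 0 0 0';python3 -m creep '0 0 .02 0 0 0;0 0 0 0 0 0'
```

```text
clock: 10.75
eef_pos: [457.9, 254.9, 172.6]
eef_rot: [3.14, -0.001, 1.602]
wrist_force: [-2.0, 0.8, 5.1]
finger_gap: 8.8
finger_force: 40.0
clock: 11.0
eef_pos: [458.1, 255.0, 172.5]
eef_rot: [3.14, -0.001, 1.602]
wrist_force: [-2.0, -0.4, 11.6]
finger_gap: 8.4
finger_force: 40.0
```

Contact came at 172.6 mm, as expected. I'll release, rise and go for plate_170.

```bash
python3 -m creep '0 0 -.03 0 0 0;0 0 0 0 0 0;0 0 0 0 0 0;0 0 -.2 0 0 0;0 0 -.5 0 0 0;0 0 -.7 0 0 0;0 0 -.7 0 0 0;0 0 0 0 0 0' 0.57 40
python3 - <<'E'
from h import *;from cell import manip
s=manip.read_state();go(s,483,-240.5,250,.045)
c=manip.camera("top");P=pts(c);w=white(c)&(P[...,1]>100)&(P[...,2]<230)
q=P[w&(P[...,0]>435)&(P[...,0]<485)&(P[...,2]>60)];print("190: ztop",q[:,2].max(),"x top",np.median(q[q[:,2]>q[:,2].max()-5][:,0]),"y",q[:,1].min(),q[:,1].max())
cv2.imwrite("pics/t1.png",c["color"][:,:,::-1])
E
```

```text
clock: 12.0
eef_pos: [458.2, 255.1, 258.3]
eef_rot: [3.138, -0.002, 1.602]
wrist_force: [-0.5, 0.4, -0.5]
finger_gap: 40.5
finger_force: 0.0
t 12.00 pos [458.2 255.1 258.3] F [-0.5  0.4 -0.5] gap 40.5 ff 0.0
shift units [-12.403   0.23    0.19 ] shift units in goal axes [-12.404   0.062   0.208] turn [ 0.0011 -0.0005 -0.0043]
190: ztop 205.66834916346716 x top 457.129134427726 y 159.10367801934683 303.3538385354931
```

View pics/t1.png

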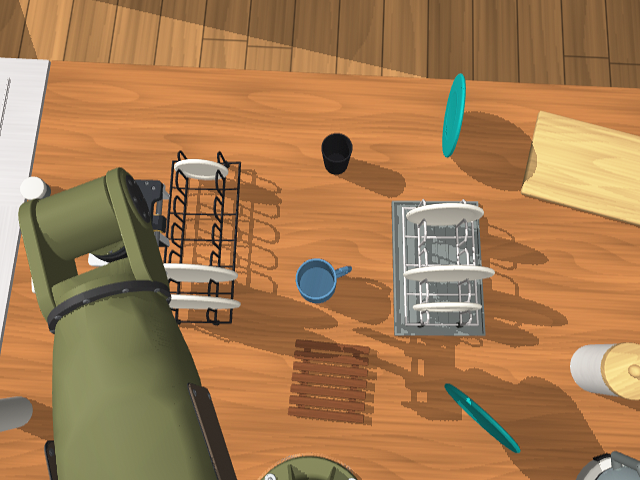

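Plate_190 stands upright at (200,272), in line beside the large plate. Now plate_170, the drying rack plate at (448,272) in this view.

```bash
python3 -m creep '-.4 .06 0 .001 0 -.0043;-.9 0 0 0 0 0;-.9 0 0 0 0 0;-.9 0 0 0 0 0;-.9 0 0 0 0 0;-.9 0 0 0 0 0;-.9 0 0 0 0 0;-.9 0 0 0 0 0;-.9 0 0 0 0 0;-.9 0 0 0 0 0;-.9 0 0 0 0 0;-.9 0 0 0 0 0;-.9 0 0 0 0 0;-.9 0 0 0 0 0;-.3 0 0 0 0 0;0 0 0 0 0 0;0 0 0 0 0 0'
python3 - <<'E'
from h import *;from cell import manip
s=manip.read_state();go(s,483,-240.5,159,.045)
c=manip.camera("wrist");cv2.imwrite("pics/w2.png",c["color"][:,:,::-1])
P=wpts(c);w=white(c);tool=Ro.from_euler("xyz",s["eef_rot"])
for d,x0 in((130,420),(170,483),(150,602)):
  q=P[w&(abs(P[...,0]-x0)<22)&(P[...,2]>60)&(P[...,2]<215)];k=q[q[:,2]>q[:,2].max()-6]
  print(d,"ztop %.0f"%q[:,2].max(),"top x %.1f..%.1f"%(k[:,0].min(),k[:,0].max()),"y",k[:,1].mean().round(),"ext",q[:,1].min().round(),q[:,1].max().round())
E
```

```text
clock: 14.18
eef_pos: [482.1, -239.7, 256.1]
eef_rot: [-3.138, -0.0, 1.617]
wrist_force: [0.1, -0.4, 0.5]
finger_gap: 40.7
finger_force: 0.0
t 14.18 pos [ 482.1 -239.7  256.1] F [ 0.1 -0.4  0.5] gap 40.7 ff 0.0
shift units [-0.022  0.03   2.426] shift units in goal axes [-0.022  0.022  2.427] turn [-0.0011 -0.0001  0.0002]
130 ztop 148 top x 416.8..426.1 y -243.0 ext -302.0 -179.0
170 ztop 191 top x 477.3..486.1 y -240.0 ext -313.0 -157.0
150 ztop 169 top x 596.1..604.6 y -235.0 ext -306.0 -161.0
```

View pics/w2.png

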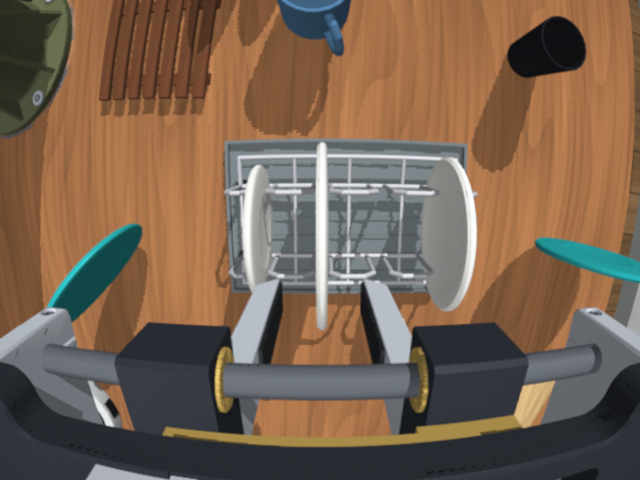

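Plate_170 (column 321) is centred between the fingers. I'll descend, grip and lift.

```bash
python3 -m creep '-.02 .02 .4 -.001 0 0;0 0 .6 0 0 0;0 0 .6 0 0 0;0 0 .5 0 0 0;0 0 .32 0 0 0;0 0 0 0 0 0;0 0 0 0 0 0'
python3 -m creep '0 0 0 0 0 0;0 0 0 0 0 0;0 0 0 0 0 0;0 0 0 0 0 0' 1 40
python3 -m creep '0 0 -.2 0 0 0;0 0 -.4 0 0 0;0 0 -.5 0 0 0;0 0 -.5 0 0 0;0 0 -.5 0 0 0;0 0 -.6 0 0 0;0 0 0 0 0 0'
python3 -c "
from h import *;from cell import manip
s=manip.read_state();go(s,514,256,266,.0314)"
```

```text
clock: 15.1
eef_pos: [483.1, -241.5, 160.1]
eef_rot: [3.141, 0.001, 1.616]
wrist_force: [-0.3, -0.5, -0.9]
finger_gap: 40.1
finger_force: 0.0
clock: 15.6
eef_pos: [482.9, -241.5, 159.5]
eef_rot: [3.141, 0.0, 1.616]
wrist_force: [-0.8, 0.7, -0.5]
finger_gap: 8.8
finger_force: 40.0
clock: 16.48
eef_pos: [483.3, -241.7, 269.6]
eef_rot: [3.138, 0.002, 1.616]
wrist_force: [1.4, -0.2, -3.6]
finger_gap: 8.6
finger_force: 40.0
t 16.48 pos [ 483.3 -241.7  269.6] F [ 1.4 -0.2 -3.6] gap 8.6 ff 40.0
shift units [12.396  1.325  0.07 ] shift units in goal axes [12.413  1.158  0.091] turn [0.001  0.0006 0.0043]
```

```bash
python3 -m creep '.5 .09 0 .001 0 .0043;.9 .09 0 0 0 0;.9 .09 0 0 0 0;.9 .09 0 0 0 0;.9 .09 0 0 0 0;.9 .09 0 0 0 0;.9 .09 0 0 0 0;.9 .09 0 0 0 0;.9 .09 0 0 0 0;.9 .09 0 0 0 0;.9 .09 0 0 0 0;.9 .09 0 0 0 0;.9 .08 0 0 0 0;.6 0 0 0 0 0;.5 0 0 0 0 0;0 0 0 0 0 0;0 0 0 0 0 0'
python3 -c "
from h import *;from cell import manip
s=manip.read_state();go(s,514,254.8,151.5,.0314)"
```

```text
clock: 18.6
eef_pos: [513.4, 255.2, 267.1]
eef_rot: [-3.138, 0.0, 1.602]
wrist_force: [1.2, 0.5, -3.3]
finger_gap: 8.8
finger_force: 40.0
t 18.60 pos [513.4 255.2 267.1] F [ 1.2  0.5 -3.3] gap 8.8 ff 40.0
shift units [-0.01   0.024  2.89 ] shift units in goal axes [-0.011  0.014  2.89 ] turn [-0.0011  0.0001 -0.0001]
```

```bash
python3 -m creep '0 .01 .3 -.001 0 0;0 0 .5 0 0 0;0 0 .4 0 0 0;0 0 .3 0 0 0;0 0 .3 0 0 0;0 0 0 0 0 0'; python3 -m creep '0 0 .3 0 0 0;0 0 .3 0 0 0;0 0 .2 0 0 0;0 0 0 0 0 0'; python3 -m creep '0 0 .1 0 0 0;0 0 .07 0 0 0;0 0 .04 0 0 0;0 0 0 0 0 0'
```

```text
clock: 19.35
eef_pos: [513.5, 255.7, 194.4]
eef_rot: [-3.14, 0.001, 1.602]
wrist_force: [-0.3, -0.8, -3.2]
finger_gap: 8.7
finger_force: 40.0
clock: 19.85
eef_pos: [513.5, 255.7, 162.6]
eef_rot: [-3.14, 0.0, 1.602]
wrist_force: [-0.1, -0.1, -2.8]
finger_gap: 8.7
finger_force: 40.0
clock: 20.35
eef_pos: [513.7, 255.8, 154.9]
eef_rot: [-3.142, 0.0, 1.602]
wrist_force: [0.0, 0.3, -4.2]
finger_gap: 8.6
finger_force: 40.0
```

```bash
python3 -m creep '0 0 .04 0 0 0;0 0 .03 0 0 0;0 0 0 0 0 0';python3 -m creep '0 0 .02 0 0 0;0 0 .02 0 0 0;0 0 0 0 0 0';python3 -m creep '0 0 .02 0 0 0;0 0 0 0 0 0'
```

```text
clock: 20.72
eef_pos: [513.8, 255.8, 152.1]
eef_rot: [3.142, -0.0, 1.602]
wrist_force: [0.3, -1.1, -3.1]
finger_gap: 8.7
finger_force: 40.0
clock: 21.1
eef_pos: [514.0, 256.1, 151.6]
eef_rot: [3.14, -0.001, 1.602]
wrist_force: [-2.0, -0.2, 6.8]
finger_gap: 9.2
finger_force: 40.0
clock: 21.35
eef_pos: [514.2, 256.3, 151.4]
eef_rot: [3.139, -0.001, 1.602]
wrist_force: [-2.8, 1.4, 11.3]
finger_gap: 8.5
finger_force: 40.0
```

```bash
python3 -m creep '0 0 -.03 0 0 0;0 0 0 0 0 0;0 0 0 0 0 0;0 0 -.2 0 0 0;0 0 -.5 0 0 0;0 0 -.7 0 0 0;0 0 -.7 0 0 0;0 0 0 0 0 0' 0.57 40
python3 - <<'E'
from h import *;from cell import manip
s=manip.read_state();go(s,602,-236.5,225,.045)
E
```

```text
clock: 22.35
eef_pos: [514.4, 256.1, 237.2]
eef_rot: [3.138, -0.001, 1.602]
wrist_force: [-0.1, 0.9, -0.6]
finger_gap: 40.6
finger_force: 0.0
t 22.35 pos [514.4 256.1 237.2] F [-0.1  0.9 -0.6] gap 40.6 ff 0.0
shift units [-12.378   1.801   0.293] shift units in goal axes [-12.401   1.634   0.304] turn [ 0.0012 -0.0005 -0.0043]
```

```bash
python3 -m creep '-.4 .12 0 .001 0 -.0043;-.9 .12 0 0 0 0;-.9 .12 0 0 0 0;-.9 .12 0 0 0 0;-.9 .12 0 0 0 0;-.9 .12 0 0 0 0;-.9 .12 0 0 0 0;-.9 .12 0 0 0 0;-.9 .12 0 0 0 0;-.9 .12 0 0 0 0;-.9 .12 0 0 0 0;-.9 .12 0 0 0 0;-.9 .12 0 0 0 0;-.9 .1 0 0 0 0;-.3 0 0 0 0 0;0 0 0 0 0 0;0 0 0 0 0 0'
python3 - <<'E'
from h import *;from cell import manip
s=manip.read_state();go(s,602,-236.5,137,.045)
c=manip.camera("wrist");cv2.imwrite("pics/w3.png",c["color"][:,:,::-1])
P=wpts(c);w=white(c)
for d,x0 in((130,420),(150,602)):
  q=P[w&(abs(P[...,0]-x0)<22)&(P[...,2]>60)&(P[...,2]<215)];k=q[q[:,2]>q[:,2].max()-6]
  print(d,"ztop %.0f"%q[:,2].max(),"top x %.1f..%.1f"%(k[:,0].min(),k[:,0].max()),"y",k[:,1].mean().round(),"ext",q[:,1].min().round(),q[:,1].max().round())
c=manip.camera("side");cv2.imwrite("pics/s2.png",c["color"][:,:,::-1])
E
```

```text
clock: 24.48
eef_pos: [602.1, -235.6, 234.6]
eef_rot: [-3.138, -0.0, 1.617]
wrist_force: [-0.3, 0.1, -0.6]
finger_gap: 40.4
finger_force: 0.0
t 24.48 pos [ 602.1 -235.6  234.6] F [-0.3  0.1 -0.6] gap 40.4 ff 0.0
shift units [-0.022  0.004  2.44 ] shift units in goal axes [-0.021 -0.004  2.44 ] turn [-0.001  -0.0001  0.0003]
130 ztop 148 top x 416.2..426.2 y -243.0 ext -297.0 -179.0
150 ztop 170 top x 596.7..605.3 y -234.0 ext -299.0 -161.0
```

View pics/w3.png

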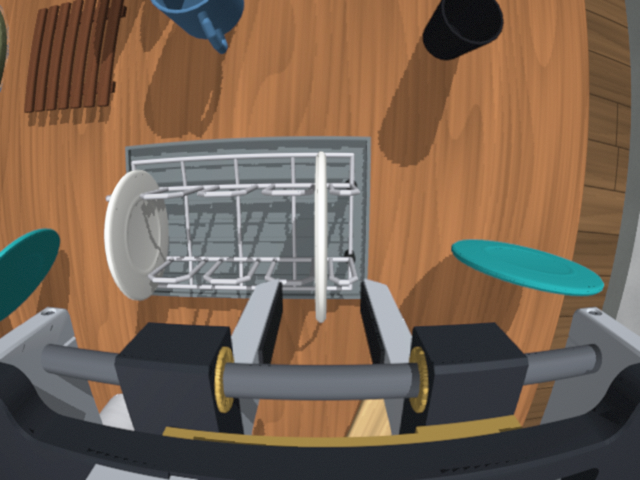

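View pics/s2.png

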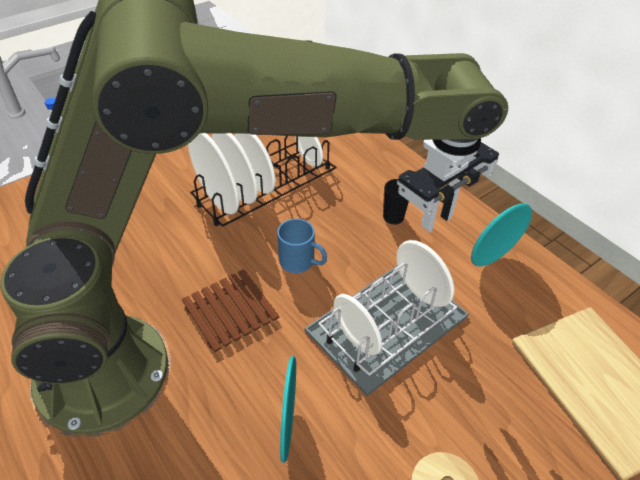

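Side view: plates 190 and 170 stand next to the large plate, with the mug and beaker untouched. In the wrist view plate_150 (column 321) is centred, and the turquoise plate (525,265) is lower than the gripper body will go. I'll descend.

```bash
python3 -m creep '0 0 .4 -.001 0 0;0 0 .6 0 0 0;0 0 .6 0 0 0;0 0 .5 0 0 0;0 0 .34 0 0 0;0 0 0 0 0 0;0 0 0 0 0 0'
python3 -m creep '0 0 0 0 0 0;0 0 0 0 0 0;0 0 0 0 0 0;0 0 0 0 0 0' 1 40
python3 -m creep '0 0 -.2 0 0 0;0 0 -.4 0 0 0;0 0 -.5 0 0 0;0 0 -.5 0 0 0;0 0 -.5 0 0 0;0 0 -.6 0 0 0;0 0 0 0 0 0'
python3 -c "
from h import *;from cell import manip
s=manip.read_state();go(s,570,257,243,.0314)"
```

```text
clock: 25.45
eef_pos: [602.4, -236.8, 137.8]
eef_rot: [3.141, 0.0, 1.616]
wrist_force: [0.5, 1.4, 0.1]
finger_gap: 40.1
finger_force: 0.0
clock: 25.95
eef_pos: [602.1, -236.8, 137.2]
eef_rot: [3.141, 0.0, 1.616]
wrist_force: [0.3, -0.0, -0.5]
finger_gap: 8.7
finger_force: 40.0
clock: 26.82
eef_pos: [602.6, -237.0, 247.7]
eef_rot: [3.138, 0.002, 1.616]
wrist_force: [0.5, -0.3, -3.1]
finger_gap: 8.8
finger_force: 40.0
t 26.82 pos [ 602.6 -237.   247.7] F [ 0.5 -0.3 -3.1] gap 8.8 ff 40.0
shift units [12.375 -0.261  0.094] shift units in goal axes [12.37  -0.427  0.118] turn [0.0012 0.0006 0.0043]
```

```bash
python3 -m creep '.5 -.03 0 .001 0 .0043;.9 -.03 0 0 0 0;.9 -.03 0 0 0 0;.9 -.03 0 0 0 0;.9 -.03 0 0 0 0;.9 -.03 0 0 0 0;.9 -.03 0 0 0 0;.9 -.03 0 0 0 0;.9 -.03 0 0 0 0;.9 -.03 0 0 0 0;.9 -.03 0 0 0 0;.9 -.03 0 0 0 0;.9 -.03 0 0 0 0;.6 -.03 0 0 0 0;.47 0 0 0 0 0;0 0 0 0 0 0;0 0 0 0 0 0'
python3 -c "
from h import *;from cell import manip
s=manip.read_state();go(s,570,256.8,129.2,.0314)"
```

```text
clock: 28.95
eef_pos: [569.6, 256.5, 244.9]
eef_rot: [-3.138, 0.0, 1.602]
wrist_force: [-0.5, 0.1, -3.0]
finger_gap: 8.6
finger_force: 40.0
t 28.95 pos [569.6 256.5 244.9] F [-0.5  0.1 -3. ] gap 8.6 ff 40.0
shift units [0.008 0.02  2.893] shift units in goal axes [0.007 0.01  2.894] turn [-0.0011  0.0001 -0.0002]
```

```bash
python3 -m creep '0 .01 .3 -.001 0 0;0 0 .5 0 0 0;0 0 .4 0 0 0;0 0 .3 0 0 0;0 0 .3 0 0 0;0 0 0 0 0 0'; python3 -m creep '0 0 .3 0 0 0;0 0 .3 0 0 0;0 0 .2 0 0 0;0 0 0 0 0 0'; python3 -m creep '0 0 .1 0 0 0;0 0 .07 0 0 0;0 0 .04 0 0 0;0 0 .05 0 0 0;0 0 0 0 0 0'; python3 -m creep '0 0 .03 0 0 0;0 0 .03 0 0 0;0 0 0 0 0 0'
```

```text
clock: 29.7
eef_pos: [569.6, 257.1, 172.2]
eef_rot: [-3.14, 0.0, 1.602]
wrist_force: [0.1, 1.0, -1.3]
finger_gap: 8.9
finger_force: 40.0
clock: 30.2
eef_pos: [569.6, 257.1, 140.3]
eef_rot: [-3.14, 0.0, 1.602]
wrist_force: [0.1, 0.1, -2.5]
finger_gap: 8.7
finger_force: 40.0
clock: 30.82
eef_pos: [569.8, 257.2, 130.6]
eef_rot: [-3.141, 0.0, 1.602]
wrist_force: [0.6, -0.5, -2.9]
finger_gap: 8.6
finger_force: 40.0
clock: 31.2
eef_pos: [570.0, 257.4, 129.1]
eef_rot: [3.141, -0.0, 1.602]
wrist_force: [-1.1, -0.7, 3.5]
finger_gap: 8.5
finger_force: 40.0
```

```bash
python3 -m creep '0 0 .02 0 0 0;0 0 0 0 0 0'; python3 -m creep '0 0 -.03 0 0 0;0 0 0 0 0 0;0 0 0 0 0 0;0 0 -.2 0 0 0;0 0 -.5 0 0 0;0 0 -.7 0 0 0;0 0 -.7 0 0 0;0 0 0 0 0 0' 0.57 40
python3 - <<'E'
from h import *;from cell import manip
s=manip.read_state();go(s,423,-243.5,225,.045)
E
```

```text
clock: 31.45
eef_pos: [570.2, 257.4, 128.9]
eef_rot: [3.14, -0.001, 1.602]
wrist_force: [-2.9, -0.2, 10.1]
finger_gap: 8.9
finger_force: 40.0
clock: 32.45
eef_pos: [570.6, 257.5, 215.2]
eef_rot: [3.138, -0.001, 1.602]
wrist_force: [1.0, -0.1, -1.0]
finger_gap: 40.4
finger_force: 0.0
t 32.45 pos [570.6 257.5 215.2] F [ 1.  -0.1 -1. ] gap 40.4 ff 0.0
shift units [-12.403  -4.08   -0.278] shift units in goal axes [-12.347  -4.249  -0.245] turn [ 0.0013 -0.0004 -0.0043]
```

```bash
python3 -m creep '-.4 0 -.25 .001 0 -.0043;-.9 0 0 0 0 0;-.9 -.35 0 0 0 0;-.9 -.35 0 0 0 0;-.9 -.35 0 0 0 0;-.9 -.35 0 0 0 0;-.9 -.35 0 0 0 0;-.9 -.35 0 0 0 0;-.9 -.35 0 0 0 0;-.9 -.35 0 0 0 0;-.9 -.35 0 0 0 0;-.9 -.35 0 0 0 0;-.9 -.35 0 0 0 0;-.9 -.35 0 0 0 0;-.25 -.05 0 0 0 0;0 0 0 0 0 0;0 0 0 0 0 0'
python3 - <<'E'
from h import *;from cell import manip
s=manip.read_state();go(s,422.5,-243.5,115,.045)
c=manip.camera("wrist");cv2.imwrite("pics/w4.png",c["color"][:,:,::-1])
P=wpts(c);w=white(c)
for d,x0 in((130,420),):
  q=P[w&(abs(P[...,0]-x0)<22)&(P[...,2]>60)&(P[...,2]<215)];k=q[q[:,2]>q[:,2].max()-6]
  print(d,"ztop %.0f"%q[:,2].max(),"top x %.1f..%.1f"%(k[:,0].min(),k[:,0].max()),"y",k[:,1].mean().round(),"ext",q[:,1].min().round(),q[:,1].max().round())
E
```

```text
clock: 34.58
eef_pos: [422.3, -243.0, 223.0]
eef_rot: [-3.138, -0.0, 1.617]
wrist_force: [-0.0, 0.8, -0.5]
finger_gap: 40.4
finger_force: 0.0
t 34.58 pos [ 422.3 -243.   223. ] F [-0.   0.8 -0.5] gap 40.4 ff 0.0
shift units [-0.015  0.014  2.701] shift units in goal axes [-0.013  0.005  2.701] turn [-0.0011 -0.0001  0.0003]
130 ztop 147 top x 416.8..425.5 y -243.0 ext -300.0 -180.0
```

View pics/w4.png

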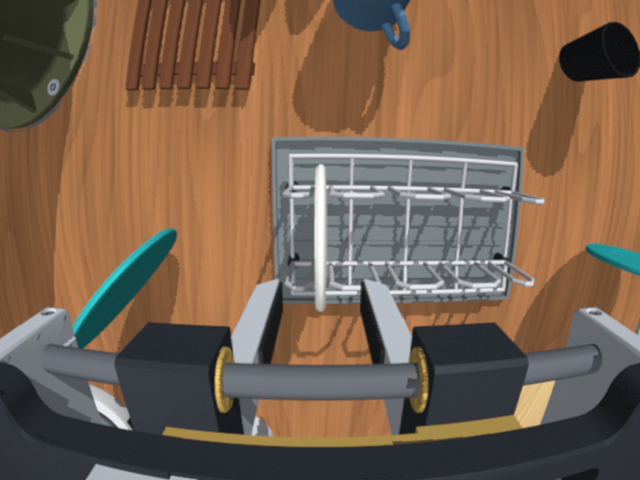

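Plate_130 (column 321) is centred. The turquoise plate at (125,285) stays below the body height of 212 mm. I'll descend.

```bash
python3 -m creep '-.01 0 .4 -.001 0 0;0 0 .6 0 0 0;0 0 .6 0 0 0;0 0 .6 0 0 0;0 0 .5 0 0 0;0 0 0 0 0 0;0 0 0 0 0 0'
python3 -m creep '0 0 0 0 0 0;0 0 0 0 0 0;0 0 0 0 0 0;0 0 0 0 0 0' 1 40
python3 -m creep '0 0 -.2 0 0 0;0 0 -.4 0 0 0;0 0 -.5 0 0 0;0 0 -.5 0 0 0;0 0 -.5 0 0 0;0 0 -.6 0 0 0;0 0 0 0 0 0'
python3 -c "
from h import *;from cell import manip
s=manip.read_state();go(s,626,259,250,.0314)"
```

```text
clock: 35.5
eef_pos: [422.4, -244.1, 116.1]
eef_rot: [3.141, 0.001, 1.616]
wrist_force: [-0.8, -1.2, 0.3]
finger_gap: 40.2
finger_force: 0.0
clock: 36.0
eef_pos: [422.0, -244.3, 115.4]
eef_rot: [3.141, 0.0, 1.616]
wrist_force: [1.5, 0.3, 0.0]
finger_gap: 8.7
finger_force: 40.0
clock: 36.88
eef_pos: [422.4, -244.7, 225.4]
eef_rot: [3.139, 0.002, 1.616]
wrist_force: [-0.6, 0.6, -4.1]
finger_gap: 8.9
finger_force: 40.0
t 36.88 pos [ 422.4 -244.7  225.4] F [-0.6  0.6 -4.1] gap 8.9 ff 40.0
shift units [12.349  5.65  -0.627] shift units in goal axes [12.426  5.482 -0.616] turn [0.0009 0.0007 0.0043]
```

```bash
python3 -m creep '.5 .5 0 .001 0 .0043;.9 .6 -.1 0 0 0;.9 .6 -.1 0 0 0;.9 .6 0 0 0 0;.9 .6 0 0 0 0;.9 .6 0 0 0 0;.9 .6 0 0 0 0;.9 .6 0 0 0 0;.9 .6 0 0 0 0;.9 .2 0 0 0 0;.9 0 0 0 0 0;.9 0 0 0 0 0;.9 0 0 0 0 0;.6 0 0 0 0 0;.5 0 0 0 0 0;0 0 0 0 0 0;0 0 0 0 0 0'
python3 -c "
from h import *;from cell import manip
s=manip.read_state();go(s,626,258.6,107.4,.0314)"
```

```text
clock: 39.0
eef_pos: [626.2, 257.8, 230.5]
eef_rot: [-3.138, 0.0, 1.601]
wrist_force: [-0.2, 0.3, -1.7]
finger_gap: 8.7
finger_force: 40.0
t 39.00 pos [626.2 257.8 230.5] F [-0.2  0.3 -1.7] gap 8.7 ff 40.0
shift units [0.022 0.005 3.079] shift units in goal axes [ 0.021 -0.005  3.079] turn [-0.001   0.0001 -0.0002]
```

```bash
python3 -m creep '0 0 .4 -.001 0 0;0 0 .5 0 0 0;0 0 .5 0 0 0;0 0 .3 0 0 0;0 0 .3 0 0 0;0 0 0 0 0 0'; python3 -m creep '0 0 .3 0 0 0;0 0 .3 0 0 0;0 0 .2 0 0 0;0 0 0 0 0 0'; python3 -m creep '0 0 .08 0 0 0;0 0 .06 0 0 0;0 0 .05 0 0 0;0 0 0 0 0 0'
```

```text
clock: 39.75
eef_pos: [625.7, 258.4, 149.7]
eef_rot: [-3.14, 0.0, 1.602]
wrist_force: [0.9, 0.2, -2.3]
finger_gap: 8.6
finger_force: 40.0
clock: 40.25
eef_pos: [625.7, 258.5, 117.8]
eef_rot: [-3.14, 0.0, 1.602]
wrist_force: [-0.3, -0.1, -1.6]
finger_gap: 8.7
finger_force: 40.0
clock: 40.75
eef_pos: [625.9, 258.6, 110.9]
eef_rot: [-3.141, 0.0, 1.602]
wrist_force: [-0.3, -0.0, -1.5]
finger_gap: 8.9
finger_force: 40.0
```

```bash
python3 -m creep '0 0 .05 0 0 0;0 0 .04 0 0 0;0 0 0 0 0 0'; python3 -m creep '0 0 .02 0 0 0;0 0 .02 0 0 0;0 0 0 0 0 0'
```

```text
clock: 41.12
eef_pos: [626.2, 259.0, 107.9]
eef_rot: [3.14, -0.001, 1.602]
wrist_force: [0.8, 3.5, -0.4]
finger_gap: 8.4
finger_force: 40.0
clock: 41.5
eef_pos: [626.5, 259.2, 107.4]
eef_rot: [3.139, -0.001, 1.602]
wrist_force: [-0.4, 3.5, 9.8]
finger_gap: 8.7
finger_force: 40.0
```

```bash
python3 -m creep '0 0 -.02 0 0 0;0 0 0 0 0 0;0 0 0 0 0 0;0 0 -.2 0 0 0;0 0 -.5 0 0 0;0 0 -.7 0 0 0;0 0 -.7 0 0 0;0 0 -.7 0 0 0;0 0 -.7 0 0 0;-.9 0 0 0 0 0;-.9 0 0 0 0 0;-.9 0 0 0 0 0;-.9 0 0 0 0 0;-.9 0 0 0 0 0;-.9 0 0 0 0 0;-.9 0 0 0 0 0;-.9 0 0 0 0 0;-.9 0 0 0 0 0;-.9 0 0 0 0 0;0 0 0 0 0 0' 0.57 40
python3 - <<'E'
from h import *;from cell import manip
c=manip.camera("top");P=pts(c);w=white(c)&(P[...,1]>100)&(P[...,2]<235)&(P[...,2]>60)
for d,x in((210,402),(190,458),(170,514),(150,570),(130,626),(110,682)):
  q=P[w&(abs(P[...,0]-x)<20)];print(d,"ztop %.0f (want %.0f)"%(q[:,2].max(),{210:222,190:202,170:181,150:159,130:137,110:114}[d]),"x %.1f"%np.median(q[q[:,2]>q[:,2].max()-5][:,0]))
cv2.imwrite("pics/t5.png",c["color"][:,:,::-1]);cv2.imwrite("pics/s5.png",manip.camera("side")["color"][:,:,::-1])
E
```

```text
clock: 44.0
eef_pos: [637.1, -103.3, 248.0]
eef_rot: [3.14, 0.001, 1.599]
wrist_force: [-0.6, 0.9, -0.2]
finger_gap: 40.4
finger_force: 0.0
210 ztop 225 (want 222) x 400.8
190 ztop 205 (want 202) x 456.9
170 ztop 184 (want 181) x 512.0
150 ztop 162 (want 159) x 568.1
130 ztop 141 (want 137) x 624.2
110 ztop 119 (want 114) x 679.6
```

View pics/t5.png

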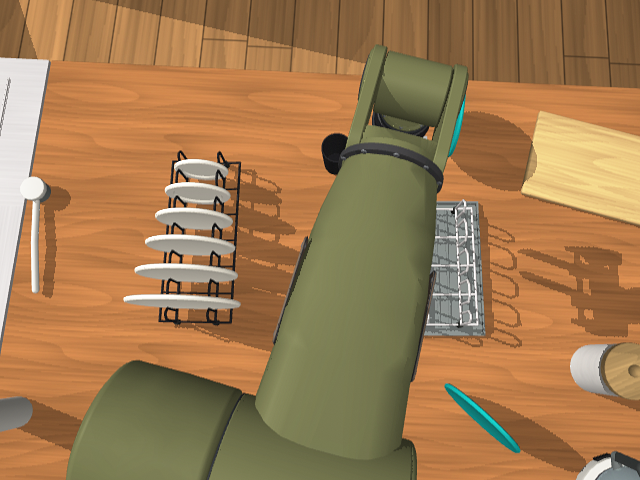

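View pics/s5.png

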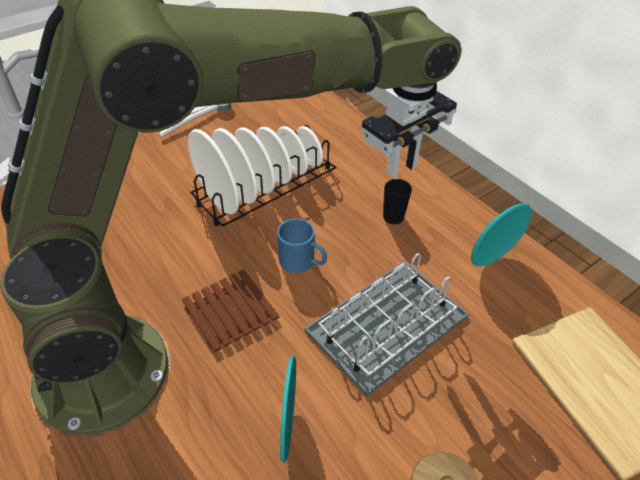

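Both views show the full row, from the large plate (200,172 in side) down to the saucer (310,147). The heights are uniformly about 3 mm over nominal, which is camera bias: the untouched large plate reads +3 as well. The mug and beaker haven't moved and the robot is clear, so I'm handing in.

```bash
python3 -c "
from cell import manip
print(manip.sign_off())"
```

```text
the job is handed in; nothing more can be done
None
```

All four plates are standing fully down in the black rack, stepping 190, 170, 150, 130 from the large plate to the saucer, with nothing else moved, and I handed the job in at about 44 s of the 122 s allowed.

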